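# Dock the vial rack in the autosampler behind its needle column

### The arm

A 6-joint arm with a two-finger parallel gripper is mounted at the origin on a cart in front of the work surface, level with it; the furniture and walls round the work are solid. World frame = base frame: x ahead of the robot, y to its left, z up, the work surface at z = 0. Lengths are in m, angles in rad, forces in N, time in s.
With the tool pointing down it reaches from about 0.275 to 0.775 m from the base axis. Payload 14.6 kg.
Tool frame: the origin (TCP) lies between the finger pads, 19 mm behind the fingertips; this is the grasp point; z points along the fingers, y is the line along which they close (so a half turn about z gives the same grasp; the last joint's range is limited). The gripper opens to 85 mm and grips with 20 to 120 N. Pads are 22 mm wide; open, the fingers measure 114 mm over their backs; the gripper's body (76 mm by 85 mm) begins 54 mm behind the grasp point. The pads swing forward as they close: fully open they stand 13 mm farther back than shut.
Start: joints at [1.141, 0.263, -0.048, 1.259, 0, 1.415], TCP at [0.142, 0.505, 0.25] pointing down, gripper open.
Joint ranges: [-2.65, 2.65], [-0.89, 1.7], [-1.18, 1.37], [-2.13, 2.11], [-1.35, 1.29], [-3.14, 3.14]. Speed limits (rad/s): [1.89, 1.89, 2.57, 2.79, 3.14, 3.14].

### API

Orientations are given as a unit quaternion [x, y, z, w].
In Python, from cell import ctrl, eyes, order gives the robot as it stands. The module is installed in compiled form; this text tells all that it offers.
- The arm moves only by the tool arm_command, never from a script. Its arguments are lists of equal length, an entry for each row: "jaw": the closure in counts, from 0 (fully open) to 255 (shut); "delta_pos": the shift along the tool's x, y, z in mm, a list of three; "delta_rot": the turn, a rotation vector about the tool's x, y, z in degrees, a list of three. In form: {"jaw": [jaw, ...], "delta_pos": [[tx, ty, tz], ...], "delta_rot": [[ax, ay, az], ...]}. A call has 1 to 8 rows; each row shifts and turns the commanded pose from where the row before left it, along the tool's axes as they then stand; what a row does not reach is not made up. A row lasts 1/8 s, in which the tool goes at most 62.5 mm and 10.7 degrees, less where a joint would pass 70% of its speed; a pose out of reach is approached as far as the arm can. A call with a gripper value outside its range is refused whole. The fingers move at their own pace and stop on an object; "squeeze" is the grip in N (left out, the last holds). Time passes only in rows, so rows that do not move let the fingers close. It gives the time, the measured TCP pose, the force, the opening and the grip force at its end, in the units of the state.
- ctrl.get_obs(): the state, without advancing time (a new reading comes with each control period).
- eyes.capture(name): name is "scene" or "side" or "wrist"; returns a dict with "image" (400x640x3 uint8, red, green, blue), "range_z" (400x640 float32, m along the optical axis (not along the pixel's ray), 0 where there is no reading), "mtx" (3x3 intrinsics, pixels), "dist" ([k1, k2, p1, p2, k3] as OpenCV has them; the pictures are not rectified), "position" and "orientation" of the camera in the world. Camera axes: x right, y up, looking along -z (the intrinsics and any distortion apply to the point x, -y, -z); pixel columns grow to the right and rows downward; lengths in m; the calibration is good to about 2 mm. A picture is of the moment at which its call begins.
- order.close_job(): hands the job in; it is judged then, once.
The state is a dict: "time_s": time; "qpos": joint angles; "dq": joint speeds; "effort": joint torques, N m; "eef_pos": TCP position; "tool_rot": TCP orientation; "contact_force": force on the tool from outside, world axes, zero at the start; "ft_torque": the same for the moment, N m; "gripper_width": finger opening in m; "grasp_force": force on a finger pad.
Only numpy, scipy, OpenCV 4.12 (cv2) and the standard library are available. Lean on these libraries where they do the work, as an engineer would, in place of code of your own. Each camera call takes 0.05 s, during which the arm holds its last target. There are 200 camera calls.

### The job

Using closed fingers, push the long vial rack along the bench into the autosampler's bay: angle one end in behind the needle column, then swing the other end in, until the rack lies flat along the bay's back wall, flush with it at both ends. Push it from outside only, keeping it flat on the bench: do not lift it, tip it or put the fingers down over it as if to grip it. Leave the cup, the timer and the cotton jar where they stand.

Things in the scene. Friction and masses are not known exactly. Their poses are not given: they have to be found in the camera images.
- vial_rack: Loose vial rack, white and grey plastic, 36 mm wide (x), 250 mm long (y), 30 mm high, flat upright sides; two rows of dark vial caps reach 42 mm, 5 mm in from the sides. About 0.4 kg, slides on the bench. Origin: middle of the underside. It starts in front of the bay, shifted to the right (-y) past the right cheek, nearly parallel to the back wall (within about 0.35 rad).
- rack_left (a point): Middle of the bottom edge of the rack's left end face (the rack's +y end, 125 mm from its origin).
- rack_right (a point): Middle of the bottom edge of the rack's right end face (the rack's -y end, 125 mm from its origin).
- sampler: Autosampler, low, white, fixed. Origin: at bench height, middle of the bay's back wall face; x points into the wall (away from the robot), y left along it. Bay: x -52 to 0 mm, y -134 to 134 mm, open to the front and above, floor level with the bench. Wall 50 mm high, behind x = 35 mm a housing 82 mm high. At each end a cheek 14 mm thick, 40 mm high, with a rounded nose at x = -52 mm.
- column: Needle column, a fixed steel post in front of the left part of the bay: 18 mm diameter, its round flange at the foot 32 mm diameter. Head and arm, 90 to 166 mm above the bench, reach 105 mm to the left (+y), away from the bay. Origin: centre of the foot. 64 to 70 mm are free between the flange and the back wall.
- cup: Specimen cup with a lid, 64 mm diameter, 84 mm high, loose, to the left of the column. Origin: middle of the underside. Not to be moved.
- kitchen_timer: Small upright white timer, 54x58x71 mm, loose, to the right of the autosampler. Origin: middle of the underside. Not to be moved.
- cotton_jar: Clear jar with a screw lid, 62 mm diameter, 86 mm high, loose, on the left front of the bench. Origin: middle of the underside. Not to be moved.
There are look-alikes about, which are no part of the job. Of the things that look like the column, the largest one is meant.

How it is judged:
By the outcome, as a careful person would: the job done as asked, in the order asked, and still so for the second after the job is handed in, with the robot touching nothing.
It also fails if it takes over 64 s, if anything falls off the work surface, if the arm or the gripper's body presses on something with over 40 N, if the wrist force passes 120 N, or if a joint passes its speed limit or range.

## Working session

There is one attempt and no reset: what is moved stays moved. The work goes in short steps, Python scripts to look and compute and a tool call to move; the robot and the scene stay as the last step left them, time stands still between calls to the robot, and variables do not carry over. Pictures are saved under pics/ and viewed, at most 10 in all, crops included, and the job is handed in when it is done.

Besides the shell and the picture viewer there is one more tool, called after "Emit:" in YAML: its name, and indented under it one key for each argument. arm_command: Moves the arm, as the interface text tells. Its arguments: {"type":"object","properties":{"jaw":{"type":"array"},"delta_pos":{"type":"array"},"delta_rot":{"type":"array"},"squeeze":{"type":"number"}},"required":["jaw","delta_pos","delta_rot"]}

```bash
mkdir -p pics; cat > h.py <<'E'
import numpy as np, cv2
from scipy.spatial.transform import Rotation as R
from cell import ctrl, eyes, order
def cap(n,save=None):
    c=eyes.capture(n)
    if save: cv2.imwrite('pics/'+save,c['image'][:,:,::-1])
    return c
def cloud(c):
    h,w=c['range_z'].shape
    u,v=np.meshgrid(np.arange(w),np.arange(h))
    p=cv2.undistortPoints(np.stack([u,v],-1).reshape(-1,1,2).astype(np.float64),c['mtx'],np.array(c['dist'])).reshape(h,w,2)
    z=c['range_z']
    P=np.stack([p[...,0]*z,-p[...,1]*z,-z],-1)
    W=P@R.from_quat(c['orientation']).as_matrix().T+np.array(c['position'])
    W[z==0]=np.nan
    return W
E
python3 - <<'E'
from h import *
for n in ['scene','side','wrist']:
    c=cap(n,n+'0.png'); print(n,c['position'],R.from_quat(c['orientation']).as_matrix()[:,2])
    np.savez(n+'0.npz',W=cloud(c),im=c['image'])
print(ctrl.get_obs())
a=cv2.imread('pics/scene0.png');b=cv2.imread('pics/side0.png')
E
```

```text
scene [ 0.10701799 -0.45562876  0.81977537] [-0.44408032 -0.48610931  0.75265557]
side [ 0.12292288 -0.66889929  0.74295231] [-0.40441902 -0.65612714  0.63713612]
wrist [0.06122544 0.52787701 0.3745951 ] [-0.31303318  0.08856655  0.94560361]
{'time_s': 0.15, 'qpos': array([ 1.14069292e+00,  2.63419661e-01, -4.87461351e-02,  1.25941433e+00,
        3.70105081e-06,  1.41551174e+00]), 'dq': array([ 0.00061762, -0.0015799 ,  0.0026652 ,  0.00095978,  0.00050449,
       -0.00047058]), 'effort': array([ 5.87919480e-03, -6.37821364e+01,  3.84646833e+01,  1.06328694e-02,
        6.42068380e-05, -1.54213103e-05]), 'eef_pos': array([0.1423903 , 0.5051332 , 0.24964866]), 'tool_rot': array([ 1.36977395e-01,  9.90574096e-01, -3.74697711e-04, -1.14847524e-04]), 'contact_force': array([-0.08218773,  1.12412324, -0.26257716]), 'ft_torque': array([ 0.00671587, -0.03535065,  0.00165507]), 'grasp_force': 0.0, 'gripper_width': 0.08503705201723553}
```

View pics/scene0.png

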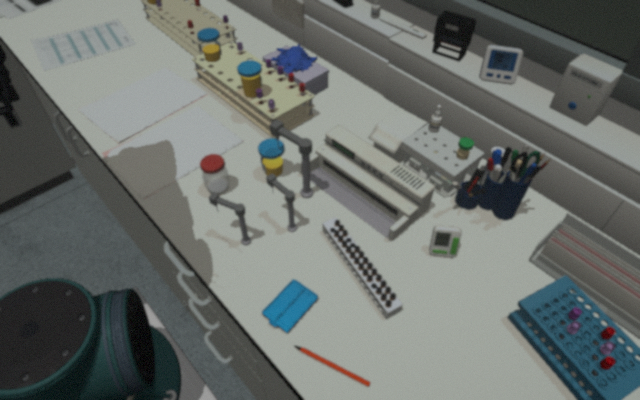

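View pics/side0.png

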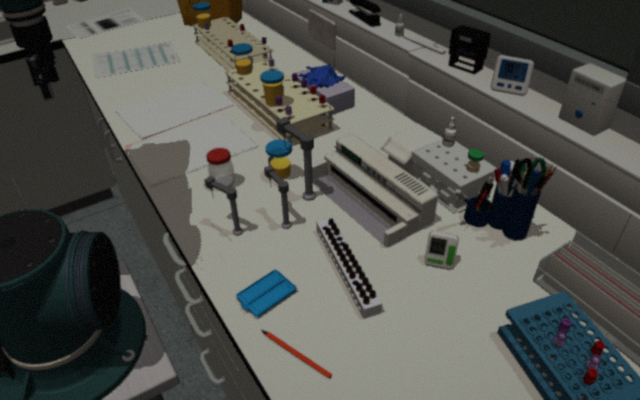

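The pictures show the rack at scene px (328,225)-(395,310), and the real column at (307,190), with two smaller look-alikes at (291,225) and (245,240). The bay is at (365,195), the timer at (445,240), the cup at (271,160) and the jar at (213,175). Next I'll build a top-down map.

```bash
python3 - <<'E'
from h import *
S=500 # px/m ; x up 0.2..1.0, y left
Wd={}
out=[]
for n in ['scene','side']:
    d=np.load(n+'0.npz');W=d['W'].reshape(-1,3);im=d['im'].reshape(-1,3)
    ok=np.isfinite(W[:,0])&(W[:,0]>.25)&(W[:,0]<.85)&(abs(W[:,1])<.5)&(W[:,2]<.3)
    print(n,ok.sum(),'bench z',np.median(W[ok&(W[:,2]<.012),2]))
    W=W[ok];im=im[ok];s=1000/1.25
    o=np.zeros((480,800,3),np.uint8)
    idx=np.argsort(W[:,2])
    r=((.85-W[idx,0])*800).astype(int).clip(0,478);c=((.5-W[idx,1])*800).astype(int).clip(0,798)
    h=(W[idx,2]*1000)
    col=cv2.applyColorMap((h*2.5).clip(0,255).astype(np.uint8).reshape(-1,1),cv2.COLORMAP_JET)[:,0]
    col[h<6]=im[idx][h<6][:,::-1]//3
    for dr in (0,1):
        for dc in (0,1): o[r+dr,c+dc]=col
    cv2.imwrite(f'pics/top_{n}.png',o)
E
```

```text
scene 104199 bench z -0.0009117498599165996
side 99580 bench z 0.00047434468598844814
```

View pics/top_scene.png

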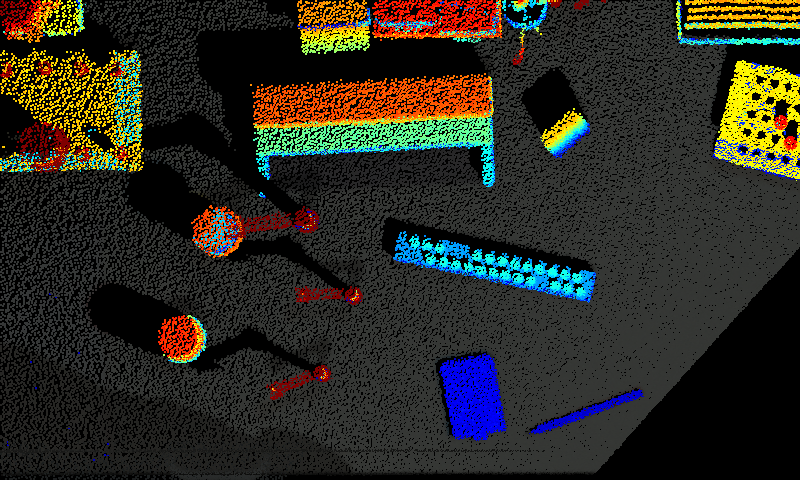

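The top view (800 px/m) shows the bay wall face at rows 145-157, columns 262-490. The rack runs (395,245)-(595,283), the column is at (310,220) and the decoy posts are at (355,296) and (322,374). Now I'll fit these precisely.

```bash
cat >> h.py <<'E'
def rackfit(W):
    P=W.reshape(-1,3)
    return P
def fitrack(P,roi,x0):
    """fit 36x250 rect to points z 22..46 in roi (xmin,xmax,ymin,ymax)"""
    from scipy.optimize import minimize
    m=(P[:,2]>.024)&(P[:,2]<.046)&(P[:,0]>roi[0])&(P[:,0]<roi[1])&(P[:,1]>roi[2])&(P[:,1]<roi[3])
    Q=P[m,:2]
    (c,s,a)=cv2.minAreaRect((Q*1000).astype(np.float32))
    def cost(v):
        d=Q-v[:2];cs,sn=np.cos(v[2]),np.sin(v[2])
        lx=d[:,0]*cs+d[:,1]*sn; ly=-d[:,0]*sn+d[:,1]*cs
        e=np.hypot(np.maximum(abs(lx)-.018,0),np.maximum(abs(ly)-.125,0))
        o=np.minimum(e,.006)**2
        return o.sum()*1e6/len(Q)*100+ (np.median(lx)**2)*1e3
    r=minimize(cost,x0,method='Nelder-Mead',options=dict(xatol=1e-5,fatol=1e-7,initial_simplex=np.array(x0)+np.array([[0,0,0],[.01,0,0],[0,.01,0],[0,0,.05]])))
    return r.x,(c,s,a),len(Q),r.fun
E
python3 - <<'E'
from h import *
for n in ['scene','side']:
    P=np.load(n+'0.npz')['W'].reshape(-1,3);P=P[np.isfinite(P[:,0])]
    print(n,fitrack(P,(.46,.60,-.28,0.02),[.5225,-.119,-.19]))
    # wall top front edge, z 46..54: per y-bin min x
    m=(P[:,2]>.045)&(P[:,2]<.055)&(P[:,0]>.62)&(P[:,0]<.75)&(P[:,1]>-.10)&(P[:,1]<.16)
    Q=P[m];b=np.arange(-.10,.16,.01)
    e=np.array([[y+.005,np.percentile(Q[(Q[:,1]>=y)&(Q[:,1]<y+.01),0],3)] for y in b if ((Q[:,1]>=y)&(Q[:,1]<y+.01)).sum()>8])
    print(' walltop',np.polyfit(e[:,0],e[:,1],1),len(e))
    # wall face points
    m=(P[:,2]>.012)&(P[:,2]<.042)&(P[:,0]>.63)&(P[:,0]<.70)&(P[:,1]>-.09)&(P[:,1]<.15)
    Q=P[m]; 
    if len(Q)>20: 
        k=np.polyfit(Q[:,1],Q[:,0],1);print(' face',k,len(Q),np.std(Q[:,0]-np.polyval(k,Q[:,1])))
    # cheeks: z 35..43
    for lo,hi in ((-.14,-.09),(.14,.20)):
        m=(P[:,2]>.034)&(P[:,2]<.044)&(P[:,0]>.60)&(P[:,0]<.66)&(P[:,1]>lo)&(P[:,1]<hi)
        Q=P[m]; print(' cheek',len(Q),np.percentile(Q[:,0],[2,98]),np.percentile(Q[:,1],[2,98]), np.polyfit(Q[:,0],Q[:,1],1))
    for nm,x,y in (('col',.575,.1125),('dec',.48,.056),('dec2',.3825,.0975)):
        for za,zb in ((.003,.02),(.02,.085),(.085,.18)):
            m=(P[:,2]>za)&(P[:,2]<zb)&(np.hypot(P[:,0]-x,P[:,1]-y)<.03)
            Q=P[m]
            if len(Q)>5: print(nm,za,len(Q),np.percentile(Q[:,0],[3,97]).round(4),np.percentile(Q[:,1],[3,97]).round(4),Q[:,2].max().round(3))
    for nm,x,y,r in (('timer',.69,-.205,.06),('cup',.563,.225,.05),('jar',.427,.275,.05)):
        m=(P[:,2]>.05)&(P[:,2]<.1)&(np.hypot(P[:,0]-x,P[:,1]-y)<r);Q=P[m]
        print(nm,len(Q),np.percentile(Q[:,0],[2,98]).round(3),np.percentile(Q[:,1],[2,98]).round(3))
E
```

```text
scene (array([ 0.51755553, -0.11719914, -0.21270657]), ((517.601318359375, -117.11041259765625), (250.7061309814453, 38.39501953125), 78.04523468017578), 1874, np.float64(0.345722731381524))
 walltop [-0.04831942  0.66620423] 26
 face [-0.05062401  0.66584601] 698 0.001141251373961271
 cheek 98 [0.61930768 0.65929168] [-0.11652348 -0.10321303] [ 0.06598302 -0.1524812 ]
 cheek 77 [0.60796788 0.65951228] [0.14251577 0.1785871 ] [-0.34863873  0.39164554]
col 0.003 88 [0.5604 0.5887] [0.1026 0.1302] 0.02
col 0.02 159 [0.5664 0.5817] [0.1087 0.1222] 0.085
col 0.085 351 [0.5614 0.5856] [0.104  0.1388] 0.165
dec 0.003 52 [0.4714 0.49  ] [0.05   0.0658] 0.02
dec 0.02 110 [0.4755 0.4855] [0.0533 0.062 ] 0.085
dec 0.085 156 [0.4715 0.4896] [0.0495 0.0835] 0.118
dec2 0.003 54 [0.3746 0.3923] [0.0882 0.105 ] 0.02
dec2 0.02 97 [0.378  0.3873] [0.0924 0.0996] 0.084
dec2 0.085 173 [0.3726 0.3912] [0.0888 0.1239] 0.119
timer 348 [0.667 0.708] [-0.226 -0.179]
cup 442 [0.532 0.589] [0.198 0.257]
jar 617 [0.401 0.453] [0.247 0.298]
side (array([ 0.51858496, -0.11651329, -0.21273982]), ((518.93054199218
[... 263 characters left out ...]
471 -0.10243026] [ 0.01979064 -0.12293822]
 cheek 99 [0.61700058 0.6595399 ] [0.14538894 0.18117635] [-0.12323092  0.24841923]
col 0.003 115 [0.5611 0.598 ] [0.0865 0.1288] 0.02
col 0.02 177 [0.5678 0.5827] [0.1096 0.1221] 0.084
col 0.085 372 [0.5625 0.5862] [0.1051 0.1304] 0.168
dec 0.003 91 [0.4619 0.5051] [0.0347 0.0724] 0.019
dec 0.02 139 [0.4764 0.4883] [0.0533 0.0629] 0.085
dec 0.085 169 [0.473  0.4919] [0.0503 0.0826] 0.12
dec2 0.003 93 [0.3605 0.4006] [0.0719 0.1172] 0.02
dec2 0.02 142 [0.3776 0.3888] [0.0931 0.1014] 0.085
dec2 0.085 182 [0.373  0.3923] [0.0903 0.1248] 0.12
timer 410 [0.669 0.708] [-0.225 -0.18 ]
cup 399 [0.533 0.59 ] [0.2   0.259]
jar 551 [0.401 0.452] [0.249 0.3  ]
```

Emit:
arm_command:
  jaw: [255, 255, 255, 255, 255, 255, 255, 255]
  delta_pos:
    - [0, 0, 0]
    - [-27.4, -33, 0]
    - [-27.4, -33, 0]
    - [-27.4, -33, 0]
    - [-27.4, -33, 0]
    - [-27.4, -33, 0]
    - [-27.4, -33, 0]
    - [-27.4, -33, 0]
  delta_rot:
    - [0, 0, -3.55]
    - [0, 0, 0]
    - [0, 0, 0]
    - [0, 0, 0]
    - [0, 0, 0]
    - [0, 0, 0]
    - [0, 0, 0]
    - [0, 0, 0]
  squeeze: 30

```text
time_s: 1.15
eef_pos: [0.2815, 0.2377, 0.25]
tool_rot: [0.106, 0.994, 0.0, 0.0]
contact_force: [0.1, 2.0, 0.2]
gripper_width: -0.0
grasp_force: 0.0
```

Emit:
arm_command:
  jaw: [255, 255, 255, 255, 255, 255, 255, 255]
  delta_pos:
    - [-27.4, -33, 0]
    - [-27.4, -33, 0]
    - [-27.4, -33, 0]
    - [-27.4, -33, 0]
    - [-27.4, -33, 0]
    - [-27.4, -33, 0]
    - [-27.4, -33, 0]
    - [-27.4, -33, 0]
  delta_rot:
    - [0, 0, 0]
    - [0, 0, 0]
    - [0, 0, 0]
    - [0, 0, 0]
    - [0, 0, 0]
    - [0, 0, 0]
    - [0, 0, 0]
    - [0, 0, 0]

```text
time_s: 2.15
eef_pos: [0.44, -0.0668, 0.2499]
tool_rot: [0.106, 0.994, 0.0, -0.0]
contact_force: [-0.5, 1.3, -0.7]
gripper_width: -0.0
grasp_force: 0.0
```

Emit:
arm_command:
  jaw: [255, 255, 255, 255, 255, 255, 255]
  delta_pos:
    - [-26, -32, 0]
    - [0, 0, 45]
    - [0, 0, 50]
    - [0, 0, 50]
    - [0, 0, 45]
    - [0, 0, 33]
    - [0, 0, 0]
  delta_rot:
    - [0, 0, 0]
    - [0, 0, 0]
    - [0, 0, 0]
    - [0, 0, 0]
    - [0, 0, 0]
    - [0, 0, 0]
    - [0, 0, 0]

```text
time_s: 3.02
eef_pos: [0.4569, -0.1016, 0.0255]
tool_rot: [0.106, 0.994, 0.001, -0.002]
contact_force: [0.1, -0.3, 1.3]
gripper_width: -0.0002
grasp_force: 0.0
```

Emit:
arm_command:
  jaw: [255, 255, 255, 255, 255, 255, 255, 255]
  delta_pos:
    - [-8, 0, 0]
    - [-8, 0, 0]
    - [-7, 0, 0]
    - [-7, 0, 0]
    - [-6, 0, 0]
    - [-6, 0, 0]
    - [-6, 0, 0]
    - [0, 0, 0]
  delta_rot:
    - [0, 0, 0]
    - [0, 0, 0]
    - [0, 0, 0]
    - [0, 0, 0]
    - [0, 0, 0]
    - [0, 0, 0]
    - [0, 0, 0]
    - [0, 0, 0]

```text
time_s: 4.03
eef_pos: [0.5058, -0.1124, 0.027]
tool_rot: [0.106, 0.994, -0.0, 0.0]
contact_force: [-0.5, 0.6, -0.6]
gripper_width: -0.0002
grasp_force: 0.0
```

```bash
cat >> h.py <<'E'
S0=np.array([.665,.0325]);SY=.0503
def samp(x,y,yaw):
    d=np.array([x,y])-S0
    return np.array([d[0]*np.cos(SY)+d[1]*np.sin(SY),-d[0]*np.sin(SY)+d[1]*np.cos(SY),yaw-SY])
def see(x0,roi,save=None):
    o=ctrl.get_obs()
    print('t',round(o['time_s'],2),'tcp',o['eef_pos'].round(4),'F',o['contact_force'].round(1))
    for n in ['scene','side']:
        c=cap(n,save and n+save);P=cloud(c).reshape(-1,3);P=P[np.isfinite(P[:,0])]
        f=fitrack(P,roi,x0);print(n,f[0].round(4),'samp',samp(*f[0]).round(4),f[2],round(f[3],2),'tcp samp',samp(*o['eef_pos'][:2],0)[:2].round(4))
E
python3 -c "
from h import *
see([.53,-.12,-.21],(.485,.60,-.28,.03),'1.png')"
```

```text
t 4.03 tcp [ 0.5058 -0.1124  0.027 ] F [-0.5  0.6 -0.6]
scene [ 0.5314 -0.1208 -0.2109] samp [-0.1411 -0.1464 -0.2612] 970 163.37 tcp samp [-0.1663 -0.1367]
side [ 0.5293 -0.1217 -0.1836] samp [-0.1432 -0.1472 -0.2339] 1163 203.87 tcp samp [-0.1663 -0.1367]
```

View pics/scene1.png

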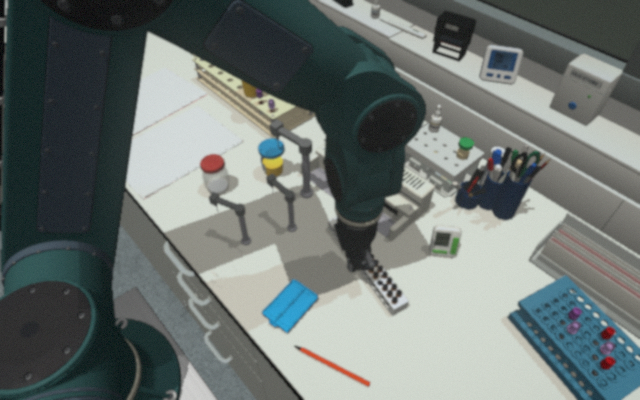

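The fingers sit at the rack's front face near (355,265). The arm hides the rack's left half, and the rack has moved about 12 mm without turning. I'll mask the fingers out of the fit and push on.

Emit:
arm_command:
  jaw: [255, 255, 255, 255]
  delta_pos:
    - [-8, 0, 0]
    - [-8, 0, 0]
    - [-6, 0, 0]
    - [0, 0, 0]
  delta_rot:
    - [0, 0, 0]
    - [0, 0, 0]
    - [0, 0, 0]
    - [0, 0, 0]

```text
time_s: 4.62
eef_pos: [0.5274, -0.1171, 0.027]
tool_rot: [0.106, 0.994, -0.0, 0.0]
contact_force: [0.3, -0.6, -1.0]
gripper_width: -0.0001
grasp_force: 0.0
```

```bash
sed -i "s/P=P\[np.isfinite(P\[:,0\])\]$/P=P[np.isfinite(P[:,0])];P=P[np.hypot(P[:,0]-o['eef_pos'][0],P[:,1]-o['eef_pos'][1])>.026]/" h.py
python3 -c "
from h import *
see([.55,-.125,-.21],(.485,.615,-.29,.03))"
```

```text
t 4.62 tcp [ 0.5274 -0.1171  0.027 ] F [ 0.3 -0.6 -1. ]
scene [ 0.5536 -0.1253 -0.2108] samp [-0.1192 -0.152  -0.2611] 918 0.56 tcp samp [-0.145  -0.1425]
side [ 0.5537 -0.1296 -0.2125] samp [-0.1193 -0.1563 -0.2628] 1029 0.08 tcp samp [-0.145  -0.1425]
```

Emit:
arm_command:
  jaw: [255, 255, 255, 255]
  delta_pos:
    - [-8, 0, 0]
    - [-8, 0, 0]
    - [-8, 0, 0]
    - [0, 0, 0]
  delta_rot:
    - [0, 0, 0]
    - [0, 0, 0]
    - [0, 0, 0]
    - [0, 0, 0]

```text
time_s: 5.22
eef_pos: [0.551, -0.1222, 0.027]
tool_rot: [0.106, 0.994, -0.0, 0.0]
contact_force: [-0.2, -0.2, -0.3]
gripper_width: 0.0
grasp_force: 0.0
```

```bash

python3 -c "
from h import *
see([.575,-.13,-.21],(.49,.64,-.3,.03))"
```

```text
t 5.22 tcp [ 0.551  -0.1222  0.027 ] F [-0.2 -0.2 -0.3]
scene [ 0.5772 -0.1308 -0.2108] samp [-0.0959 -0.1587 -0.2611] 934 135.91 tcp samp [-0.1216 -0.1488]
side [ 0.5781 -0.1311 -0.2095] samp [-0.095  -0.1591 -0.2598] 1088 324.51 tcp samp [-0.1216 -0.1488]
```

Emit:
arm_command:
  jaw: [255, 255, 255, 255, 255, 255, 255, 255]
  delta_pos:
    - [22, 0, 0]
    - [0, -40, 0]
    - [0, -45, 0]
    - [0, -45, 0]
    - [0, -40, 0]
    - [-25, 0, 0]
    - [-25, 0, 0]
    - [0, 0, 0]
  delta_rot:
    - [0, 0, 0]
    - [0, 0, 0]
    - [0, 0, 0]
    - [0, 0, 0]
    - [0, 0, 0]
    - [0, 0, 0]
    - [0, 0, 0]
    - [0, 0, 0]

```text
time_s: 6.32
eef_pos: [0.5427, -0.2944, 0.0269]
tool_rot: [0.106, 0.994, -0.0, 0.0]
contact_force: [-0.7, 0.4, -0.5]
gripper_width: 0.0002
grasp_force: 0.0
```

```bash
sed -i 's/^    Q=P\[m,:2\]/    Q=P[m,:2];e=Q-np.array(x0[:2]);c0,s0=np.cos(x0[2]),np.sin(x0[2]);Q=Q[(abs(e[:,0]*c0+e[:,1]*s0)<.03)\&(abs(-e[:,0]*s0+e[:,1]*c0)<.14)]/' h.py
python3 -c "
from h import *
see([.577,-.131,-.21],(.49,.64,-.3,.03))"
```

```text
t 6.33 tcp [ 0.5427 -0.2944  0.0269] F [-0.7  0.4 -0.5]
scene [ 0.5774 -0.1304 -0.2122] samp [-0.0957 -0.1583 -0.2625] 1705 0.75 tcp samp [-0.1386 -0.3204]
side [ 0.5783 -0.1296 -0.2104] samp [-0.0947 -0.1576 -0.2607] 1611 1.0 tcp samp [-0.1386 -0.3204]
```

Emit:
arm_command:
  jaw: [255, 255, 255, 255, 255, 255, 255]
  delta_pos:
    - [0, 14, 0]
    - [0, 10, 0]
    - [0, 9, 0]
    - [0, 9, 0]
    - [0, 9, 0]
    - [0, 9, 0]
    - [0, 0, 0]
  delta_rot:
    - [0, 0, 0]
    - [0, 0, 0]
    - [0, 0, 0]
    - [0, 0, 0]
    - [0, 0, 0]
    - [0, 0, 0]
    - [0, 0, 0]

```text
time_s: 7.3
eef_pos: [0.5543, -0.2346, 0.0269]
tool_rot: [0.106, 0.994, 0.0, -0.0]
contact_force: [-0.3, -0.0, 0.7]
gripper_width: -0.0004
grasp_force: 0.0
```

```bash

python3 -c "
from h import *
see([.585,-.10,-.21],(.49,.68,-.3,.07))"
```

```text
t 7.3 tcp [ 0.5543 -0.2346  0.0269] F [-0.3 -0.   0.7]
scene [ 0.5848 -0.0944 -0.2233] samp [-0.0864 -0.1227 -0.2736] 1404 0.26 tcp samp [-0.1239 -0.2612]
side [ 0.5863 -0.0959 -0.2146] samp [-0.085  -0.1243 -0.2649] 1289 0.5 tcp samp [-0.1239 -0.2612]
```

Emit:
arm_command:
  jaw: [255, 255, 255, 255, 255, 255]
  delta_pos:
    - [0, 9, 0]
    - [0, 9, 0]
    - [0, 9, 0]
    - [0, 9, 0]
    - [0, 9, 0]
    - [0, 0, 0]
  delta_rot:
    - [0, 0, 0]
    - [0, 0, 0]
    - [0, 0, 0]
    - [0, 0, 0]
    - [0, 0, 0]
    - [0, 0, 0]

```text
time_s: 8.15
eef_pos: [0.5639, -0.1906, 0.027]
tool_rot: [0.106, 0.994, 0.0, -0.0]
contact_force: [-0.2, -0.2, 0.2]
gripper_width: -0.0003
grasp_force: 0.0
```

```bash

python3 -c "
from h import *
see([.595,-.05,-.22],(.49,.68,-.3,.11))"
```

```text
t 8.15 tcp [ 0.5639 -0.1906  0.027 ] F [-0.2 -0.2  0.2]
scene [ 0.5955 -0.0503 -0.2197] samp [-0.0736 -0.0792 -0.27  ] 1295 0.2 tcp samp [-0.1121 -0.2177]
side [ 0.5962 -0.0499 -0.2228] samp [-0.0729 -0.0789 -0.2731] 1170 0.11 tcp samp [-0.1121 -0.2177]
```

Emit:
arm_command:
  jaw: [255, 255, 255, 255, 255, 255]
  delta_pos:
    - [0, 8, 0]
    - [0, 8, 0]
    - [0, 8, 0]
    - [0, 8, 0]
    - [0, 8, 0]
    - [0, 0, 0]
  delta_rot:
    - [0, 0, 0]
    - [0, 0, 0]
    - [0, 0, 0]
    - [0, 0, 0]
    - [0, 0, 0]
    - [0, 0, 0]

```text
time_s: 9.0
eef_pos: [0.5723, -0.1515, 0.0269]
tool_rot: [0.106, 0.994, 0.0, -0.0]
contact_force: [-1.1, -0.7, -0.4]
gripper_width: -0.0
grasp_force: 0.0
```

```bash

python3 -c "
from h import *
see([.605,-.01,-.22],(.49,.68,-.3,.11),'2.png')"
```

```text
t 9.0 tcp [ 0.5723 -0.1515  0.0269] F [-1.1 -0.7 -0.4]
scene [ 0.6034 -0.011  -0.2251] samp [-0.0637 -0.0404 -0.2754] 1214 38.74 tcp samp [-0.1018 -0.1791]
side [ 0.6048 -0.0117 -0.2229] samp [-0.0623 -0.0411 -0.2732] 1073 23.79 tcp samp [-0.1018 -0.1791]
```

View pics/side2.png

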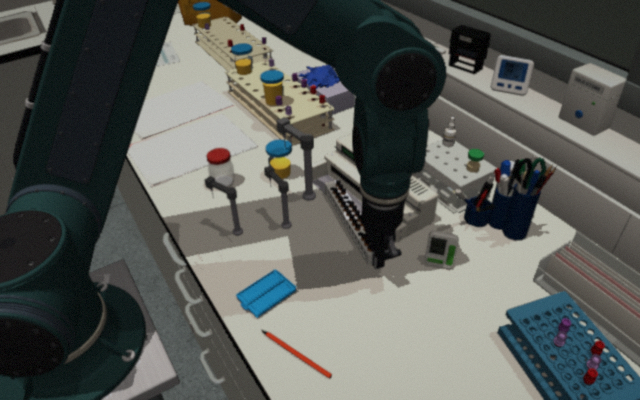

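The rack's left end is now behind the tall column (side px ~(335,190)), and the fingers are at its right end (380,260), short of the right cheek. I'll carry on with the slide.

Emit:
arm_command:
  jaw: [255, 255, 255, 255, 255, 255, 255, 255]
  delta_pos:
    - [0, 7, 0]
    - [0, 7, 0]
    - [0, 7, 0]
    - [0, 7, 0]
    - [0, 6, 0]
    - [0, 5, 0]
    - [0, 4, 0]
    - [0, 0, 0]
  delta_rot:
    - [0, 0, 0]
    - [0, 0, 0]
    - [0, 0, 0]
    - [0, 0, 0]
    - [0, 0, 0]
    - [0, 0, 0]
    - [0, 0, 0]
    - [0, 0, 0]

```text
time_s: 10.1
eef_pos: [0.5814, -0.11, 0.027]
tool_rot: [0.106, 0.994, 0.0, 0.0]
contact_force: [0.3, 0.3, 0.2]
gripper_width: 0.0003
grasp_force: 0.0
```

```bash

python3 -c "
from h import *
see([.614,.03,-.22],(.49,.68,-.3,.14))"
```

```text
t 10.1 tcp [ 0.5814 -0.11    0.027 ] F [0.3 0.3 0.2]
scene [ 0.611   0.0305 -0.2937] samp [-0.0541  0.0007 -0.344 ] 1145 129.6 tcp samp [-0.0906 -0.1381]
side [ 0.6088  0.0322 -0.3589] samp [-0.0562  0.0026 -0.4092] 1001 107.18 tcp samp [-0.0906 -0.1381]
```

```bash
python3 - <<'E'
s=open('h.py').read()
s=s.replace("    Q=P[m,:2];","    D=P[:,:2]-S0;sx=D[:,0]*np.cos(SY)+D[:,1]*np.sin(SY);sy=-D[:,0]*np.sin(SY)+D[:,1]*np.cos(SY)\n    m&=(sx<-.0015)&~((sx>-.056)&(abs(sy)>.131))&(np.hypot(sx+.085,sy-.089)>.024)\n    Q=P[m,:2];")
open('h.py','w').write(s)
E
python3 -c "
from h import *
see([.614,.03,-.22],(.49,.68,-.3,.18),'3.png')
a=cv2.imread('pics/side3.png')[120:290,260:460];cv2.imwrite('pics/side3c.png',cv2.resize(a,None,fx=3.5,fy=3.5,interpolation=cv2.INTER_CUBIC)[:595])"
```

```text
t 10.2 tcp [ 0.5814 -0.1103  0.027 ] F [-0.4  0.2  0.2]
scene [ 0.6127  0.0337 -0.2572] samp [-0.0522  0.0039 -0.3075] 1148 52.15 tcp samp [-0.0907 -0.1384]
side [ 0.6145  0.034  -0.2292] samp [-0.0503  0.004  -0.2795] 985 11.03 tcp samp [-0.0907 -0.1384]
```

View pics/side3c.png

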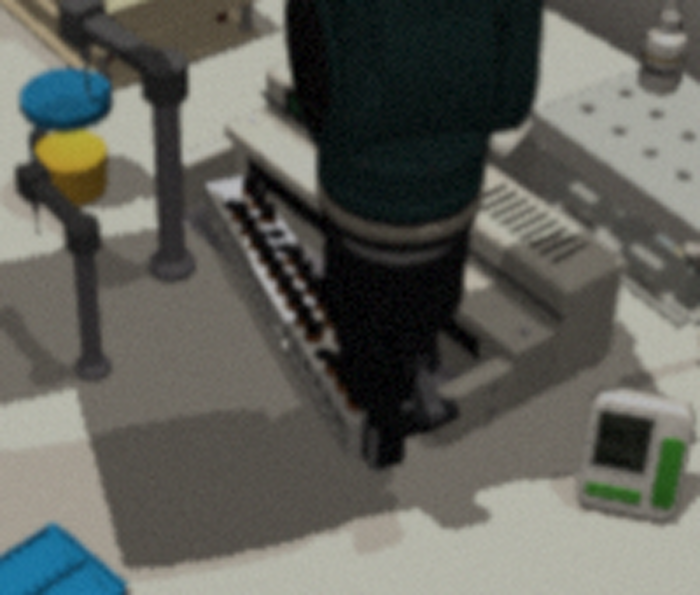

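Left end is behind the column (crop (215,190)), close to the wall; right end still outside at (370,440). Now I go round to the front and turn the tool square to the wall.

Emit:
arm_command:
  jaw: [255, 255, 255, 255, 255, 255, 255, 255]
  delta_pos:
    - [0, -20, 0]
    - [22, 0, 0]
    - [23, 0, 0]
    - [0, 0, 0]
    - [0, 0, 0]
    - [0, 35, 0]
    - [0, 35, 0]
    - [0, 30, 0]
  delta_rot:
    - [0, 0, 0]
    - [0, 0, 0]
    - [0, 0, 0]
    - [0, 0, -7.5]
    - [0, 0, -7.5]
    - [0, 0, 0]
    - [0, 0, 0]
    - [0, 0, 0]

```text
time_s: 11.3
eef_pos: [0.5281, -0.0204, 0.027]
tool_rot: [-0.024, 1.0, -0.0, 0.0]
contact_force: [-0.4, 0.2, 0.6]
gripper_width: -0.0002
grasp_force: 0.0
```

```bash

python3 -c "
from h import *
see([.614,.034,-.225],(.49,.68,-.3,.18))"
```

```text
t 11.3 tcp [ 0.5281 -0.0204  0.027 ] F [-0.4  0.2  0.6]
scene [ 0.6085  0.0078 -0.2269] samp [-0.0576 -0.0218 -0.2772] 624 0.36 tcp samp [-0.1394 -0.046 ]
side [ 0.6123  0.0242 -0.2181] samp [-0.053  -0.0057 -0.2684] 912 0.28 tcp samp [-0.1394 -0.046 ]
```

```bash
cat >> h.py <<'E'
def ends(x0,lx=(-.018,.010)):
    for n in ['scene','side']:
        P=cloud(cap(n)).reshape(-1,3);P=P[np.isfinite(P[:,0])]
        s=np.array([samp(*p[:2],0)[:2] for p in P[(abs(P[:,0]-.6)<.12)&(abs(P[:,1])<.22)&(P[:,2]>.022)&(P[:,2]<.046)]])
        d=s-np.array(x0[:2]);c,q=np.cos(x0[2]),np.sin(x0[2])
        u=d[:,0]*c+d[:,1]*q;v=-d[:,0]*q+d[:,1]*c
        m=(u>lx[0])&(u<lx[1])&(s[:,0]<-.002)&(abs(v)<.16)
        print(n,'v range',np.sort(v[m])[[3,10]].round(4),np.sort(v[m])[[-10,-3]].round(4))
E
python3 -c "
from h import *
ends([-.053,0,-.273])"
```

```text
scene v range [-0.1298 -0.1292] [-0.0191 -0.0157]
side v range [-0.129  -0.1283] [0.0206 0.0348]
```

Emit:
arm_command:
  jaw: [255, 255, 255, 255, 255, 255, 255]
  delta_pos:
    - [0, -37, 0]
    - [0, -37, 0]
    - [0, -38, 0]
    - [-25, 0, 0]
    - [-24, 0, 0]
    - [0, 8, 0]
    - [0, 0, 0]
  delta_rot:
    - [0, 0, 0]
    - [0, 0, 0]
    - [0, 0, 0]
    - [0, 0, 0]
    - [0, 0, 0]
    - [0, 0, 0]
    - [0, 0, 0]

```text
time_s: 12.38
eef_pos: [0.5814, -0.1221, 0.0267]
tool_rot: [-0.024, 1.0, 0.0, -0.0]
contact_force: [0.2, -0.2, 0.2]
gripper_width: 0.0001
grasp_force: 0.0
```

Emit:
arm_command:
  jaw: [255, 255, 255, 255]
  delta_pos:
    - [0, 4, 0]
    - [0, 4, 0]
    - [0, 4, 0]
    - [0, 0, 0]
  delta_rot:
    - [0, 0, 0]
    - [0, 0, 0]
    - [0, 0, 0]
    - [0, 0, 0]

```text
time_s: 12.88
eef_pos: [0.5816, -0.1096, 0.0271]
tool_rot: [-0.025, 1.0, -0.0, 0.0]
contact_force: [-1.1, 0.1, -0.4]
gripper_width: 0.0002
grasp_force: 0.0
```

```bash

python3 -c "
from h import *
see([.614,.036,-.225],(.49,.68,-.3,.18))
ends([-.053,0,-.273])"
```

```text
t 12.88 tcp [ 0.5816 -0.1096  0.0271] F [-1.1  0.1 -0.4]
scene [ 0.613   0.0346 -0.2559] samp [-0.0518  0.0047 -0.3062] 1036 55.58 tcp samp [-0.0904 -0.1378]
side [ 0.6135  0.0313 -0.231 ] samp [-0.0515  0.0014 -0.2813] 842 1.89 tcp samp [-0.0904 -0.1378]
scene v range [-0.1575 -0.1564] [0.1483 0.1507]
side v range [-0.1571 -0.1554] [0.1504 0.1549]
```

Emit:
arm_command:
  jaw: [255, 255, 255, 255, 255, 255]
  delta_pos:
    - [0, 3, 0]
    - [0, 0, 0]
    - [0, -30, 0]
    - [0, -40, 0]
    - [0, -30, 0]
    - [0, 0, 0]
  delta_rot:
    - [0, 0, 0]
    - [0, 0, 0]
    - [0, 0, 0]
    - [0, 0, 0]
    - [0, 0, 0]
    - [0, 0, 0]

```text
time_s: 13.82
eef_pos: [0.5865, -0.2086, 0.0268]
tool_rot: [-0.023, 1.0, -0.0, 0.0]
contact_force: [-0.9, 0.4, -0.2]
gripper_width: 0.0004
grasp_force: 0.0
```

```bash

python3 -c "
from h import *
see([.614,.036,-.225],(.49,.68,-.2,.18),'4.png')
ends([-.052,0,-.273],(-.018,.01))
for n in ('scene','side'):
    P=cloud(cap(n)).reshape(-1,3);P=P[np.isfinite(P[:,0])]
    for nm,lo,hi in (('R',-.15,-.09),('L',.14,.20)):
        Q=P[(P[:,2]>.034)&(P[:,2]<.046)&(P[:,0]>.60)&(P[:,0]<.70)&(P[:,1]>lo)&(P[:,1]<hi)]
        s=np.array([samp(*p[:2],0)[:2] for p in Q]);s=s[(s[:,0]>-.025)&(s[:,0]<-.005)]
        print(n,nm,len(s),np.percentile(s[:,1],[3,50,97]).round(4) if len(s)>5 else '')
"
```

```text
t 13.82 tcp [ 0.5865 -0.2086  0.0268] F [-0.9  0.4 -0.2]
scene [ 0.6127  0.0298 -0.2354] samp [-0.0524 -0.     -0.2857] 1372 41.67 tcp samp [-0.0905 -0.2369]
side [ 0.6135  0.03   -0.2323] samp [-5.160e-02  1.000e-04 -2.826e-01] 1293 11.01 tcp samp [-0.0905 -0.2369]
scene v range [-0.1261 -0.125 ] [0.1494 0.1524]
side v range [-0.1255 -0.1244] [0.1504 0.1546]
scene R 42 [-0.147  -0.1402 -0.1341]
scene L 32 [0.1346 0.1381 0.1465]Traceback (most recent call last):
  File "<string>", line 9, in <module>
    s=np.array([samp(*p[:2],0)[:2] for p in Q]);s=s[(s[:,0]>-.025)&(s[:,0]<-.005)]
                                                     ~^^^^^
IndexError: too many indices for array: array is 1-dimensional, but 2 were indexed
```

View pics/scene4.png

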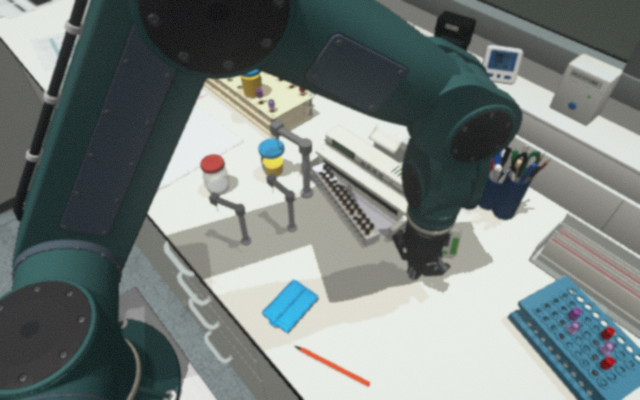

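The rack's right end at px (370,235) is still clear of the cheek, with the left end behind the column. The rack needs about 4-5 mm more to the left, then the swing.

Emit:
arm_command:
  jaw: [255, 255, 255, 255, 255, 255, 255]
  delta_pos:
    - [0, 35, 0]
    - [0, 35, 0]
    - [0, 23, 0]
    - [0, 4, 0]
    - [0, 4, 0]
    - [0, 4, 0]
    - [0, 0, 0]
  delta_rot:
    - [0, 0, 0]
    - [0, 0, 0]
    - [0, 0, 0]
    - [0, 0, 0]
    - [0, 0, 0]
    - [0, 0, 0]
    - [0, 0, 0]

```text
time_s: 15.0
eef_pos: [0.5814, -0.1023, 0.027]
tool_rot: [-0.024, 1.0, -0.0, 0.0]
contact_force: [-0.4, -0.0, 0.3]
gripper_width: -0.0002
grasp_force: 0.3
```

Emit:
arm_command:
  jaw: [255, 255, 255, 255, 255, 255, 255, 255]
  delta_pos:
    - [0, -25, 0]
    - [25, 0, 0]
    - [25, 0, 0]
    - [0, 37, 0]
    - [0, 37, 0]
    - [0, 34, 0]
    - [-15, 0, 0]
    - [0, 0, 0]
  delta_rot:
    - [0, 0, 0]
    - [0, 0, 0]
    - [0, 0, 0]
    - [0, 0, 0]
    - [0, 0, 0]
    - [0, 0, 0]
    - [0, 0, 0]
    - [0, 0, 0]

```text
time_s: 16.0
eef_pos: [0.543, -0.0208, 0.027]
tool_rot: [-0.025, 1.0, -0.0, 0.0]
contact_force: [0.3, -0.9, 0.7]
gripper_width: -0.0
grasp_force: 0.0
```

```bash

python3 -c "
from h import *
see([.614,.036,-.225],(.49,.68,-.2,.18))
ends([-.052,0,-.283],(-.018,.01))
"
```

```text
t 16.0 tcp [ 0.543  -0.0208  0.027 ] F [ 0.3 -0.9  0.7]
scene [ 0.6121  0.0337 -0.2264] samp [-0.0528  0.0039 -0.2767] 422 0.56 tcp samp [-0.1245 -0.0471]
side [ 0.6127  0.0312 -0.2308] samp [-0.0523  0.0013 -0.2811] 617 0.11 tcp samp [-0.1245 -0.0471]
scene v range [-0.1218 -0.1209] [0.1408 0.1481]
side v range [-0.1205 -0.1199] [0.009  0.0105]
```

Emit:
arm_command:
  jaw: [255, 255, 255, 255, 255, 255, 255, 255]
  delta_pos:
    - [-10, 0, 0]
    - [-8, 0, 0]
    - [-6, 0, 0]
    - [-6, 0, 0]
    - [-6, 0, 0]
    - [-6, 0, 0]
    - [-6, 0, 0]
    - [0, 0, 0]
  delta_rot:
    - [0, 0, 0]
    - [0, 0, 0]
    - [0, 0, 0]
    - [0, 0, 0]
    - [0, 0, 0]
    - [0, 0, 0]
    - [0, 0, 0]
    - [0, 0, 0]

```text
time_s: 17.2
eef_pos: [0.5908, -0.0184, 0.027]
tool_rot: [-0.025, 1.0, 0.0, 0.0]
contact_force: [-0.6, -0.3, 0.2]
gripper_width: -0.0001
grasp_force: 0.0
```

```bash

python3 -c "
from h import *
see([.630,.036,-.1],(.49,.68,-.2,.18),'5.png')
a=cv2.imread('pics/side5.png')[120:290,260:460];cv2.imwrite('pics/side5c.png',cv2.resize(a,None,fx=3.5,fy=3.5,interpolation=cv2.INTER_CUBIC)[:595])"
```

```text
t 17.2 tcp [ 0.5908 -0.0184  0.027 ] F [-0.6 -0.3  0.2]
scene [ 0.6261  0.037  -0.1242] samp [-0.0387  0.0065 -0.1745] 647 27.92 tcp samp [-0.0767 -0.0471]
side [ 0.6252  0.0373 -0.101 ] samp [-0.0395  0.0068 -0.1513] 508 0.95 tcp samp [-0.0767 -0.0471]
```

View pics/side5c.png

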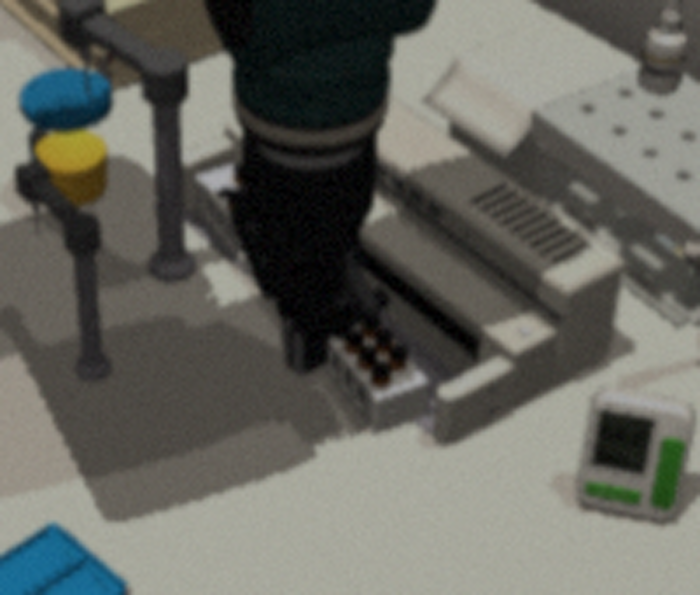

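The right end at crop (405,400) is entering just inside the right cheek at (440,400), and the left end is behind the column. I'll continue the push.

Emit:
arm_command:
  jaw: [255, 255, 255, 255, 255, 255]
  delta_pos:
    - [-6, 0, 0]
    - [-6, 0, 0]
    - [-5, 0, 0]
    - [-5, 0, 0]
    - [-4, 0, 0]
    - [0, 0, 0]
  delta_rot:
    - [0, 0, 0]
    - [0, 0, 0]
    - [0, 0, 0]
    - [0, 0, 0]
    - [0, 0, 0]
    - [0, 0, 0]

```text
time_s: 18.05
eef_pos: [0.6166, -0.0171, 0.027]
tool_rot: [-0.025, 1.0, 0.0, 0.0]
contact_force: [-0.0, -0.3, -0.1]
gripper_width: -0.0001
grasp_force: 0.0
```

```bash

python3 -c "
from h import *
see([.645,.036,.03],(.49,.68,-.2,.18))"
```

```text
t 18.05 tcp [ 0.6166 -0.0171  0.027 ] F [-0.  -0.3 -0.1]
scene [0.6433 0.0383 0.0381] samp [-0.0213  0.0069 -0.0122] 743 55.94 tcp samp [-0.0508 -0.0471]
side [0.6436 0.0381 0.033 ] samp [-0.0211  0.0066 -0.0173] 682 9.79 tcp samp [-0.0508 -0.0471]
```

Emit:
arm_command:
  jaw: [255, 255, 255, 255]
  delta_pos:
    - [-2, 0, 0]
    - [-1, 0, 0]
    - [-1, 0, 0]
    - [0, 0, 0]
  delta_rot:
    - [0, 0, 0]
    - [0, 0, 0]
    - [0, 0, 0]
    - [0, 0, 0]

```text
time_s: 18.65
eef_pos: [0.6203, -0.017, 0.027]
tool_rot: [-0.024, 1.0, -0.0, 0.0]
contact_force: [-0.3, 0.0, -0.4]
gripper_width: -0.0001
grasp_force: 0.5
```

Emit:
arm_command:
  jaw: [255, 255, 255, 255, 255, 255, 255, 255]
  delta_pos:
    - [12, 0, 0]
    - [0, 26, 0]
    - [0, 26, 0]
    - [-8, 0, 0]
    - [-3, 0, 0]
    - [-1, 0, 0]
    - [-1, 0, 0]
    - [0, 0, 0]
  delta_rot:
    - [0, 0, 0]
    - [0, 0, 0]
    - [0, 0, 0]
    - [0, 0, 0]
    - [0, 0, 0]
    - [0, 0, 0]
    - [0, 0, 0]
    - [0, 0, 0]

```text
time_s: 19.65
eef_pos: [0.6184, 0.0346, 0.0269]
tool_rot: [-0.024, 1.0, -0.0, -0.0]
contact_force: [-1.3, -0.0, -0.3]
gripper_width: 0.0001
grasp_force: 0.6
```

Emit:
arm_command:
  jaw: [255, 255, 255]
  delta_pos:
    - [-1, 0, 0]
    - [-1, 0, 0]
    - [0, 0, 0]
  delta_rot:
    - [0, 0, 0]
    - [0, 0, 0]
    - [0, 0, 0]

```text
time_s: 20.02
eef_pos: [0.6193, 0.0349, 0.0268]
tool_rot: [-0.024, 1.0, -0.0, -0.001]
contact_force: [-7.9, -2.5, 5.1]
gripper_width: -0.0003
grasp_force: 4.4
```

Emit:
arm_command:
  jaw: [255, 255, 255]
  delta_pos:
    - [-1, 0, 0]
    - [-0.5, 0, 0]
    - [0, 0, 0]
  delta_rot:
    - [0, 0, 0]
    - [0, 0, 0]
    - [0, 0, 0]

```text
time_s: 20.4
eef_pos: [0.6194, 0.035, 0.0267]
tool_rot: [-0.024, 1.0, -0.0, -0.003]
contact_force: [-16.9, -4.1, 11.0]
gripper_width: 0.0003
grasp_force: 8.6
```

Contact with the wall is firm (17 N). Backing off, lifting clear and checking.

Emit:
arm_command:
  jaw: [255, 255, 255, 255, 255, 255, 255, 255]
  delta_pos:
    - [10, 0, 0]
    - [20, 0, 0]
    - [20, 0, 0]
    - [0, 0, -50]
    - [0, 0, -50]
    - [0, 0, -50]
    - [45, 0, -30]
    - [45, 0, 0]
  delta_rot:
    - [0, 0, 0]
    - [0, 0, 0]
    - [0, 0, 0]
    - [0, 0, 0]
    - [0, 0, 0]
    - [0, 0, 0]
    - [0, 0, 0]
    - [0, 0, 0]

```text
time_s: 21.4
eef_pos: [0.4824, 0.0283, 0.2089]
tool_rot: [-0.025, 1.0, -0.0, 0.002]
contact_force: [-0.0, 0.0, 0.4]
gripper_width: -0.0
grasp_force: 0.0
```

Emit:
arm_command:
  jaw: [255, 255, 255, 255, 255, 255, 255, 255]
  delta_pos:
    - [30, 30, 0]
    - [15, 40, 0]
    - [0, 40, 0]
    - [0, 40, 0]
    - [0, 40, 0]
    - [0, 40, 0]
    - [0, 40, 0]
    - [0, 30, 0]
  delta_rot:
    - [0, 0, 0]
    - [0, 0, 0]
    - [0, 0, 0]
    - [0, 0, 0]
    - [0, 0, 0]
    - [0, 0, 0]
    - [0, 0, 0]
    - [0, 0, 0]

```text
time_s: 22.4
eef_pos: [0.4224, 0.3275, 0.2071]
tool_rot: [-0.025, 1.0, 0.0, 0.0]
contact_force: [0.1, -0.6, -0.0]
gripper_width: -0.0004
grasp_force: 0.0
```

```bash

python3 -c "
from h import *
see([.646,.039,.05],(.49,.68,-.2,.2),'6.png')
for n in ('scene','side'):
    P=cloud(cap(n)).reshape(-1,3);P=P[np.isfinite(P[:,0])]
    P=P[(abs(P[:,0]-.64)<.1)&(abs(P[:,1]-.03)<.2)]
    S=np.array([samp(*p[:2],0)[:2] for p in P]);z=P[:,2]
    for lo in np.arange(-.12,.121,.04):
        m=(z>.008)&(z<.025)&(abs(S[:,1]-lo)<.015)&(S[:,0]<-.025)&(S[:,0]>-.05); t=(z>.026)&(z<.034)&(abs(S[:,1]-lo)<.015)&(S[:,0]<-.0)&(S[:,0]>-.05)
        print(n,lo.round(2),m.sum(),np.median(S[m,0]).round(4) if m.sum() else '',t.sum(),(np.percentile(S[t,0],[3,97])).round(4) if t.sum() else '')
    for nm,x,y,r in (('timer',.69,-.205,.06),('cup',.563,.225,.05),('jar',.427,.275,.05)):
        P=cloud(cap(n)).reshape(-1,3);P=P[np.isfinite(P[:,0])]
        Q=P[(P[:,2]>.05)&(P[:,2]<.1)&(np.hypot(P[:,0]-x,P[:,1]-y)<r)]
        print(nm,len(Q),np.percentile(Q[:,0],[2,98]).round(3),np.percentile(Q[:,1],[2,98]).round(3))
a=cv2.imread('pics/side6.png')[120:290,260:460];cv2.imwrite('pics/side6c.png',cv2.resize(a,None,fx=3.5,fy=3.5,interpolation=cv2.INTER_CUBIC)[:595])"
```

```text
t 22.4 tcp [0.4224 0.3275 0.2071] F [ 0.1 -0.6 -0. ]
scene [0.6451 0.0352 0.0497] samp [-0.0198  0.0037 -0.0006] 1388 3.41 tcp samp [-0.2275  0.3068]
side [0.645  0.0404 0.0498] samp [-0.0196  0.0089 -0.0005] 1317 0.03 tcp samp [-0.2275  0.3068]
scene -0.12 32 -0.036 78 [-0.0365 -0.0003]
scene -0.08 44 -0.0358 100 [-0.037  -0.0007]
scene -0.04 37 -0.0348 116 [-0.037  -0.0007]
scene 0.0 42 -0.0353 92 [-0.0378 -0.0006]
scene 0.04 36 -0.035 91 [-0.0375 -0.0013]
scene 0.08 37 -0.0349 88 [-0.0375 -0.001 ]
scene 0.12 30 -0.0357 96 [-0.0364 -0.0016]
timer 347 [0.667 0.708] [-0.225 -0.179]
cup 443 [0.531 0.589] [0.199 0.257]
jar 612 [0.401 0.453] [0.247 0.298]
side -0.12 34 -0.034 69 [-0.0347 -0.0004]
side -0.08 53 -0.0337 73 [-0.0361 -0.0073]
side -0.04 40 -0.034 92 [-0.0359 -0.0104]
side 0.0 53 -0.0337 51 [-0.0366 -0.011 ]
side 0.04 40 -0.0338 59 [-0.0359 -0.0051]
side 0.08 46 -0.0342 62 [-0.0354 -0.0007]
side 0.12 37 -0.0343 90 [-0.0373 -0.0076]
timer 407 [0.668 0.708] [-0.225 -0.181]
cup 400 [0.533 0.59 ] [0.2  0.26]
jar 548 [0.401 0.451] [0.249 0.299]
```

View pics/side6c.png

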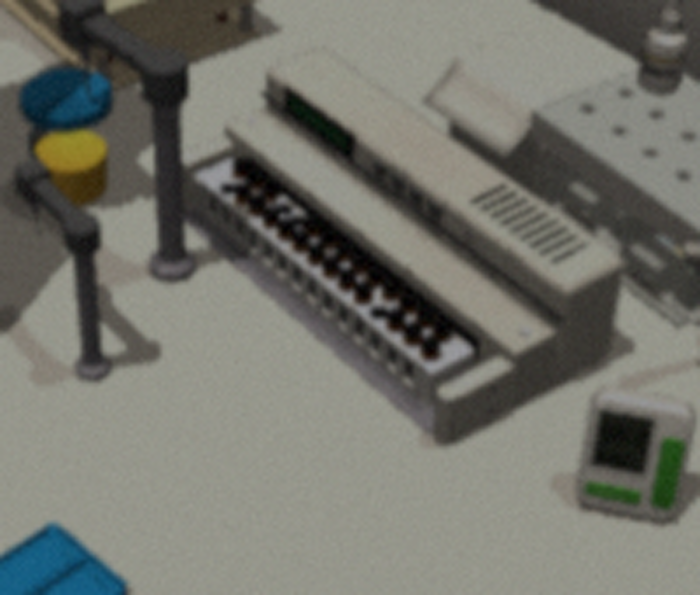

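The rack (crop (195,180)-(475,365)) lies flat along the back wall. Its front face is even at -35 mm from end to end, and the timer, cup and jar have not moved.

```bash
python3 -c "
from cell import order
print(order.close_job())"
```

```text
the job is handed in; nothing more can be done
None
```

The vial rack was pushed into the bay left end first, then the right end swung in; it now lies flush along the back wall at both ends, the cup, timer and jar have not moved, and the job was handed in at about 22 s.

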